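# Bench-test the brake pedal

### The job

Three pedal units stand bolted to the repair bench on packing blocks, in any order. Test the brake pedal, the one with the broad pad that is wider across than it is long: push it right down to its stop, keep it there for a good second, then let it come all the way back up. Do not push the other two pedals (the small square one and the long narrow one).

Things in the scene. Friction and masses are not known exactly. Their poses are not given: they have to be found in the camera images.
- brake_pad (a point): Centre of the top face of the brake pedal's flat ribbed rubber pad, 120 mm across by 70 mm along the pedal. x: along the pedal from hinge to toe, away from the robot (within 0.35 rad of world +x), sloping up 0.52 rad at rest, 0.20 at the stop; y: across; z: out of the pad. At rest 147 to 187 mm above the bench (unit on a wooden block, 5 to 45 mm thick); at the stop 43 mm lower and 22 mm farther forward (horizontally). Free all round.
- brake_pedal (a joint): Heel hinge of the brake pedal, at the robot's end of a dark steel base plate 240 x 100 mm; axis along the pad's y, 150 mm behind (-x) and 18 mm under (-z) the pad point. 0 = up, at rest; 0.32 rad = down on its rigid stop. Spring return: straight down on the pad's centre takes about 4 N to start and 12 N just before the stop.
- clutch_pedal (a joint): Hinge of the clutch pedal, not to be pushed: the same base, hinge and spring, with a small square pad 56 x 56 mm, on its own 5 to 45 mm block, its centre 147 to 187 mm high. 0 = up, at rest; 0.32 rad = down on its stop.
- throttle_pedal (a joint): Hinge of the throttle pedal, not to be pushed: the same base, hinge and spring, with a long narrow treadle 200 mm along by 46 mm across, on its own 5 to 45 mm block, its toe up to 225 mm high. 0 = up, at rest; 0.32 rad = down on its stop.

How it is judged:
By the outcome, as a careful person would: the job done as asked, in the order asked, and still so for the second after the job is handed in, with the robot touching nothing.
It also fails if it takes over 34 s, if anything falls off the work surface, if the arm or the gripper's body presses on something with over 40 N, if the wrist force passes 120 N, or if a joint passes its speed limit or range.

### The arm

A 6-joint arm with a two-finger parallel gripper is mounted at the origin on the work surface. World frame = base frame: x ahead of the robot, y to its left, z up, the work surface at z = 0. Lengths are in m, angles in degrees, forces in N, time in s.
With the tool pointing down it reaches from about 0.35 to 0.775 m from the base axis. Payload 5.5 kg.
Tool frame: the origin (TCP) lies where the fingers leave the gripper's body, on its centre line; the fingertips stand tip_extent ahead of it and the grasp point (between the pads) lies 54 mm ahead of it (tip_extent is the distance from the TCP to the fingertips, in m); z points along the fingers, y is the line along which they close (so a half turn about z gives the same grasp; the last joint's range is limited). The gripper opens to 85 mm and grips with 20 to 120 N. Pads are 22 mm wide; open, the fingers measure 114 mm over their backs; the gripper's body (76 mm by 85 mm) begins 54 mm behind the grasp point. The pads swing forward as they close: fully open they stand 13 mm farther back than shut.
Start: joints at [-82.311, 17.945, 2.641, 74.691, 0, 82.002], TCP at [0.155, -0.554, 0.304] pointing down, gripper open.
Joint ranges: [-158.12, 158.12], [-49.38, 96.58], [-58.88, 72.47], [-126.05, 133.96], [-84.25, 85.87], [-180, 180]. Speed limits (degrees/s): [147.25, 147.25, 180, 180, 180, 180].

### API

Orientations are given as a 3x3 rotation matrix whose columns are the frame's x, y, z axes.
In Python, from bench import state, capture, finish_job, boxes_of, trace, tip_extent gives the robot as it stands. The module is installed in compiled form; this text tells all that it offers.
- The arm moves only by the tool apply_moves, never from a script. Its argument "motion" is a list of rows, each a list of 5 numbers: the opening, from 0 (shut) to 1 (fully open), then the shift along the tool's x, y, z in cm, then the turn about the tool's z in rad. In form: [[hand, x, y, z, spin], ...]. A call has 1 to 20 rows; each row shifts and turns the commanded pose from where the row before left it, along the tool's axes as they then stand; what a row does not reach is not made up. A row lasts 1/10 s, in which the tool goes at most 50 mm and 8.59 degrees, less where a joint would pass 70% of its speed; a pose out of reach is approached as far as the arm can. A call is refused whole if a number of a shift passes 5 or a number of a turn 0.15, either way. A call with a gripper value outside its range is refused whole. The fingers move at their own pace and stop on an object; "grip_force" is the grip in N (left out, the last holds). Time passes only in rows, so rows that do not move let the fingers close. It gives the time, the measured TCP pose, the force, the opening and the grip force at its end, in the units of the state.
- state(): the state, without advancing time (a new reading comes with each control period).
- capture(name): name is "scene" or "top" or "wrist"; returns a dict with "frame" (420x560x3 uint8, red, green, blue), "range_z" (420x560 float32, m along the optical axis (not along the pixel's ray), 0 where there is no reading), "camera_matrix" (3x3 intrinsics, pixels), "dist" ([k1, k2, p1, p2, k3] as OpenCV has them; the pictures are not rectified), "extrinsics" (4x4, takes a point from camera to world coordinates). Camera axes: x right, y up, looking along -z (the intrinsics and any distortion apply to the point x, -y, -z); pixel columns grow to the right and rows downward; lengths in m; the calibration is good to about 2 mm. A picture is of the moment at which its call begins.
- finish_job(): hands the job in; it is judged then, once.
Trained networks look in the newest picture that a camera, given by its name, has taken for a name from the list of things; names that differ only in an ending like _2 or _b are one class to them, and where a whole thing is asked for, a point or a joint stands for the part that bears it (a point fixed in the world has none). Each returns a list of dicts, best first, with "confidence" (0 to 1); they miss things now and then, are a little off and sometimes report something else, mostly with a low value. They report only what shows in the picture. A call takes as long as a camera call.
- boxes_of(camera, label): "extent" ([left, top, width, height] as shares, 0 to 1, of the picture: columns of its width, rows of its height, round what is visible of it).
- trace(camera, label): "mask" (420x560 bool, what is visible of it) and "extent" ([left, top, width, height] as shares, 0 to 1, of the picture: columns of its width, rows of its height, round what is visible of it).
The state is a dict: "t": time; "q": joint angles; "qvel": joint speeds; "joint_efforts": joint torques, N m; "eef_pos": TCP position; "ee_rot": TCP orientation; "ft_force": force on the tool from outside, world axes, zero at the start; "torque": the same for the moment, N m; "grip_width": opening from 0.0 (shut) to 1.0 (fully open); "grip_force": force on a finger pad.
Only numpy, scipy, OpenCV 4.12 (cv2) and the standard library are available. Lean on these libraries where they do the work, as an engineer would, in place of code of your own. Each camera call takes 0.05 s, during which the arm holds its last target. There are 200 camera calls.

## Working session

There is one attempt and no reset: what is moved stays moved. The work goes in short steps, Python scripts to look and compute and a tool call to move; the robot and the scene stay as the last step left them, time stands still between calls to the robot, and variables do not carry over. Pictures are saved under pics/ and viewed, at most 10 in all, crops included, and the job is handed in when it is done.

Besides the shell and the picture viewer there is one more tool, called after "Emit:" by a JSON object that holds its "op" and its "data", one argument or row to a line. apply_moves: Moves the arm, as the interface text tells. Its arguments: {"type":"object","properties":{"motion":{"type":"array"},"grip_force":{"type":"number"}},"required":["motion"]}

```bash
mkdir -p pics; cat > h.py <<'E'
import numpy as np, cv2
from bench import *
def cloud(c, mask):
    v,u=np.nonzero(mask & (c["range_z"]>0)); d=c["range_z"][v,u]
    p=cv2.undistortPoints(np.stack([u,v],1).astype(np.float64)[:,None],c["camera_matrix"],np.array(c["dist"]))[:,0]
    P=np.stack([p[:,0]*d,-p[:,1]*d,-d,np.ones(len(d))],1)
    return (P@np.array(c["extrinsics"]).T)[:,:3]
E
python3 - <<'E'
from h import *
s=state(); print(tip_extent if not callable(tip_extent) else tip_extent(), s["t"],s["eef_pos"],np.round(s["ee_rot"],3),s["ft_force"])
for n in ("top","scene"):
    c=capture(n); im=c["frame"][:,:,::-1].copy()
    for l in ("brake_pad","brake_pedal","clutch_pedal","throttle_pedal"):
        for r in trace(n,l):
            m=r["mask"]; P=cloud(c,m); 
            print(n,l,round(r["confidence"],2),np.round(np.array(r["extent"])*[560,420,560,420]),m.sum(),np.round(np.median(P,0),3) if len(P) else 0)
    cv2.imwrite(f"pics/{n}.png",im)
E
```

```text
0.0726 0.0 [ 0.15539818 -0.55320602  0.3030129 ] [[ 0.963  0.27  -0.   ]
 [ 0.27  -0.963  0.002]
 [ 0.    -0.002 -1.   ]] [-0.6635208   0.18600424  0.09519373]
top brake_pad 0.76 [146. 180.  38.  59.] 1194 [0.495 0.394 0.152]
top brake_pedal 0.7 [147. 179.  39.  61.] 1168 [0.493 0.395 0.153]
top clutch_pedal 0.71 [243. 197.  29.  58.] 722 [0.435 0.111 0.151]
top throttle_pedal 0.69 [405. 186.  23.  71.] 942 [ 0.43  -0.379  0.13 ]
scene brake_pad 0.82 [424. 221.  57.  50.] 1508 [0.502 0.391 0.157]
scene brake_pedal 0.79 [421. 223.  56.  49.] 1375 [0.505 0.39  0.158]
scene clutch_pedal 0.87 [319. 182.  32.  39.] 679 [0.45  0.109 0.174]
```

View pics/top.png

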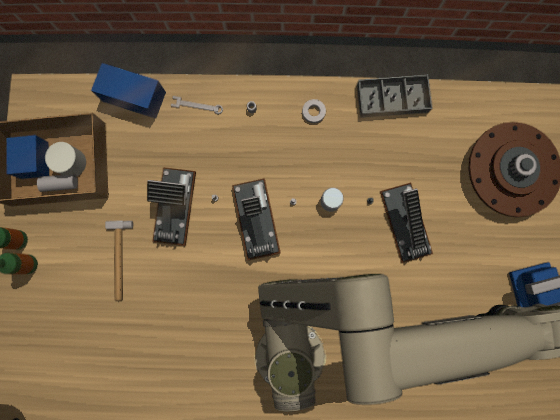

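View pics/scene.png

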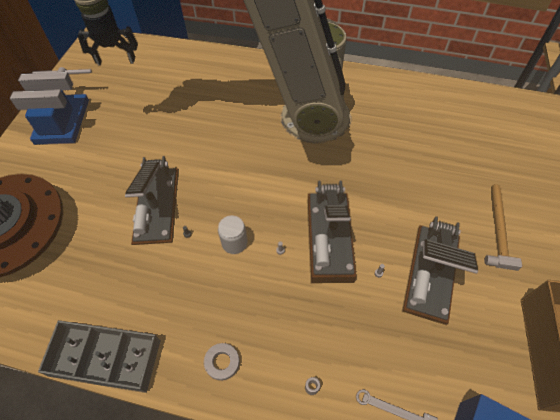

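The top view shows the brake (broad pad) at about (165,193), the clutch at (250,207) and the throttle at (413,215). The scene view agrees: broad pad at (450,255), next to the hammer. Next I fit the pad's plane.

```bash
python3 - <<'E'
from h import *
rng=np.random.default_rng(0)
for n in ("top","scene"):
    c=capture(n); A=cloud(c,np.ones((420,560),bool))
    A=A[(abs(A[:,0]-.5)<.2)&(abs(A[:,1]-.4)<.12)&(A[:,2]>.1)&(A[:,2]<.26)]
    best=None
    for _ in range(3000):
        p=A[rng.choice(len(A),3,False)]; nn=np.cross(p[1]-p[0],p[2]-p[0]); L=np.linalg.norm(nn)
        if L<1e-5: continue
        nn/=L; nn*=np.sign(nn[2])
        if abs(np.arccos(nn[2])-.52)>.2 or nn[0]>0: continue
        i=abs((A-p[0])@nn)<.003
        if best is None or i.sum()>best.sum(): best=i
    I=A[best]; m=I.mean(0); nn=np.linalg.svd(I-m,full_matrices=False)[2][2]; nn*=np.sign(nn[2])
    yaw=np.arctan2(-nn[1],-nn[0]); 
    y=np.array([-np.sin(yaw),np.cos(yaw),0]); x=np.cross(y,nn)
    uv=np.c_[(I-m)@x,(I-m)@y]
    r=cv2.minAreaRect(uv.astype(np.float32)); lo,hi=np.percentile(uv,[.7,99.3],axis=0)
    print(n,len(A),best.sum(),"tilt",np.arccos(nn[2]),"yaw",yaw,"size",hi-lo,"rect",r,"centre",m+x*(lo+hi)[0]/2+y*(lo+hi)[1]/2, "rc",m+x*r[0][0]+y*r[0][1])
    cv2.imwrite
# all-pedals base: top-view crop
c=capture("top"); cv2.imwrite("pics/crop.png",cv2.resize(c["frame"][150:270,100:280,::-1],None,fx=4,fy=4,interpolation=cv2.INTER_CUBIC))
E
```

```text
top 963 458 tilt 0.5067708563097363 yaw -0.11858207540725893 size [0.06849697 0.11358605] rect ((0.00031220540404319763, -0.0006484687328338623), (0.07066664099693298, 0.11627775430679321), 0.3608434498310089) centre [0.50474549 0.39048169 0.15857166] rc [0.50470841 0.38981577 0.15859495]
scene 1171 821 tilt 0.4998817246425506 yaw -0.1136643101123318 size [0.06471707 0.11381669] rect ((-0.0019510872662067413, -0.00010105594992637634), (0.11679977178573608, 0.0672089084982872), 89.71454620361328) centre [0.50581485 0.38725431 0.15868978] rc [0.50590884 0.38689254 0.15876319]
```

View pics/crop.png

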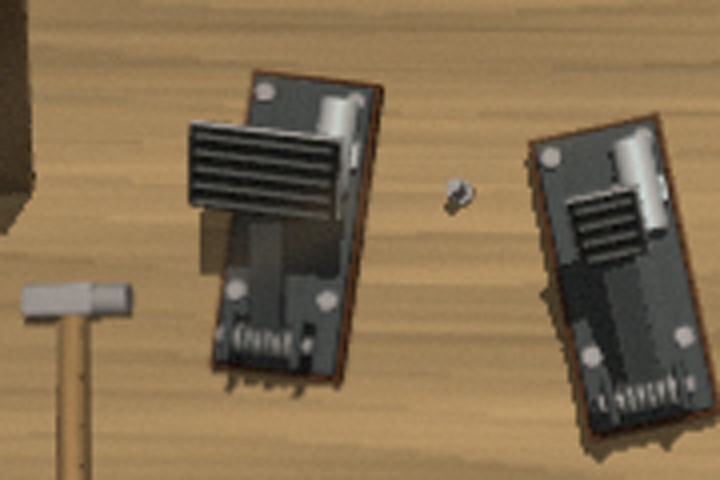

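The fit gives a pad centre near (0.505, 0.389, 0.159), slope 0.50 and yaw -0.115, all within spec. I'll shut the gripper, rise and turn the tool so that its y axis lies along the pedal.

Emit:
{"op": "apply_moves", "data": {
  "motion": [
    [0,0,0,-1,-0.14],
    [0,0,0,-1,-0.14],
    [0,0,0,-1,-0.14],
    [0,0,0,-1,-0.14],
    [0,0,0,-1,-0.14],
    [0,0,0,-1,-0.14],
    [0,0,0,-1,-0.14],
    [0,0,0,-1,-0.14],
    [0,0,0,0,-0.07],
    [0,0,0,0,0]
  ],
  "grip_force": 20
}}

```text
t: 1.65
eef_pos: [0.1555, -0.5537, 0.3844]
ee_rot: [[0.107, 0.994, 0.0], [0.994, -0.107, -0.001], [-0.001, 0.0, -1.0]]
ft_force: [0.2, -0.3, -0.2]
grip_width: -0.0
grip_force: 0.0
```

```bash
python3 - <<'E'
from h import *
import importlib,bench
s=state(); p=np.array(s["eef_pos"]); R=np.array(s["ee_rot"]); print(s["t"],p,R.round(3),np.round(s["q"],1),tip_extent,s["grip_width"],s["ft_force"])
for a,b in ((p,[.46,-.1,p[2]]),([.46,-.1,p[2]],[.505,.389,.29])): print((R.T@(np.array(b)-a)*100).round(2))
E
```

```text
1.65 [ 0.15550424 -0.55372173  0.38435353] [[ 0.107  0.994  0.   ]
 [ 0.994 -0.107 -0.001]
 [-0.001  0.    -1.   ]] [-82.3  17.6  13.3  85.7   0.   13.8] 0.0726 -0.0002086182658572082 [ 0.15715828 -0.34437283 -0.20505797]
[ 4.836e+01  2.543e+01 -4.000e-02]
[49.11 -0.75  9.39]
```

Emit:
{"op": "apply_moves", "data": {
  "motion": [
    [0,3.5,1.8,0,0],
    [0,3.5,1.8,0,0],
    [0,3.5,1.8,0,0],
    [0,3.5,1.8,0,0],
    [0,3.5,1.8,0,0],
    [0,3.5,1.8,0,0],
    [0,3.5,1.8,0,0],
    [0,3.5,1.8,0,0],
    [0,3.5,1.8,0,0],
    [0,3.5,1.8,0,0],
    [0,3.5,1.8,0,0],
    [0,3.5,1.8,0,0],
    [0,3.5,1.8,0,0],
    [0,3.5,1.8,0,0]
  ]
}}

```text
t: 3.05
eef_pos: [0.4589, -0.0917, 0.3838]
ee_rot: [[0.109, 0.994, 0.0], [0.994, -0.109, -0.0], [-0.0, 0.0, -1.0]]
ft_force: [0.1, -0.8, 0.7]
grip_width: -0.001
grip_force: 0.0
```

Emit:
{"op": "apply_moves", "data": {
  "motion": [
    [0,3.5,0,0,0],
    [0,3.5,0,0,0],
    [0,3.5,0,0,0],
    [0,3.5,0,0,0],
    [0,3.5,0,0,0],
    [0,3.5,0,0,0],
    [0,3.5,0,0,0],
    [0,3.5,0,0,0],
    [0,3.5,0,0,0],
    [0,3.5,0,0,0],
    [0,3.5,0,0,0],
    [0,3.5,0,0,0],
    [0,3.5,0,0,0],
    [0,2.5,0,0,0],
    [0,0,0,0,0],
    [0,0,0,0,0]
  ]
}}

```text
t: 4.65
eef_pos: [0.5094, 0.3842, 0.383]
ee_rot: [[0.107, 0.994, -0.001], [0.994, -0.107, -0.001], [-0.001, -0.001, -1.0]]
ft_force: [-0.5, 0.3, -0.6]
grip_width: 0.003
grip_force: 0.0
```

```bash
python3 - <<'E'
from h import *
s=state(); p=np.array(s["eef_pos"]); R=np.array(s["ee_rot"]); print(s["t"],p,np.round(s["q"],1),s["ft_force"])
print((R.T@(np.array([.505,.389,.25])-p)*100).round(2))
E
```

```text
4.65 [0.50939526 0.38417083 0.38301134] [ 29.8  25.5  24.7  89.3  -0.  126. ] [-0.51127025  0.27643318 -0.59239822]
[ 0.45 -0.48 13.3 ]
```

Emit:
{"op": "apply_moves", "data": {
  "motion": [
    [0,0.4,-0.4,2,0],
    [0,0,0,3,0],
    [0,0,0,3,0],
    [0,0,0,2.5,0],
    [0,0,0,1.5,0],
    [0,0,0,1,0],
    [0,0,0,0,0],
    [0,0,0,0,0]
  ]
}}

```text
t: 5.45
eef_pos: [0.5064, 0.3878, 0.2548]
ee_rot: [[0.108, 0.994, 0.001], [0.994, -0.108, 0.0], [0.0, 0.001, -1.0]]
ft_force: [0.2, -1.1, 0.1]
grip_width: -0.002
grip_force: 0.0
```

Emit:
{"op": "apply_moves", "data": {
  "motion": [
    [0,0,0,0.4,0],
    [0,0,0,0.4,0],
    [0,0,0,0.4,0],
    [0,0,0,0.4,0],
    [0,0,0,0,0]
  ]
}}

```text
t: 5.95
eef_pos: [0.5057, 0.3882, 0.237]
ee_rot: [[0.107, 0.994, -0.001], [0.994, -0.107, -0.001], [-0.001, -0.001, -1.0]]
ft_force: [0.6, -0.0, 0.0]
grip_width: -0.002
grip_force: 0.0
```

Emit:
{"op": "apply_moves", "data": {
  "motion": [
    [0,0,0,0.4,0],
    [0,0,0,0.3,0],
    [0,0,0.2,0.3,0],
    [0,0,0.2,0.4,0],
    [0,0,0,0,0]
  ]
}}

```text
t: 6.45
eef_pos: [0.5109, 0.3881, 0.2242]
ee_rot: [[0.107, 0.994, 0.002], [0.994, -0.107, 0.001], [0.001, 0.002, -1.0]]
ft_force: [0.1, -0.1, 6.7]
grip_width: -0.001
grip_force: 2.4
```

Emit:
{"op": "apply_moves", "data": {
  "motion": [
    [0,0,0.2,0.4,0],
    [0,0,0.2,0.4,0],
    [0,0,0.2,0.4,0],
    [0,0,0.2,0.4,0],
    [0,0,0.2,0.4,0],
    [0,0,0.2,0.4,0],
    [0,0,0,0,0]
  ]
}}

```text
t: 7.15
eef_pos: [0.523, 0.3868, 0.2009]
ee_rot: [[0.107, 0.994, 0.002], [0.994, -0.107, 0.001], [0.001, 0.002, -1.0]]
ft_force: [-0.5, -0.8, 9.1]
grip_width: 0.002
grip_force: 4.3
```

Emit:
{"op": "apply_moves", "data": {
  "motion": [
    [0,0,0.1,0.3,0],
    [0,0,0.1,0.3,0],
    [0,0,0.1,0.3,0],
    [0,0,0,0,0]
  ]
}}

```text
t: 7.55
eef_pos: [0.5261, 0.3865, 0.1924]
ee_rot: [[0.107, 0.994, 0.003], [0.994, -0.107, 0.001], [0.001, 0.003, -1.0]]
ft_force: [-0.5, -0.4, 10.1]
grip_width: -0.004
grip_force: 5.0
```

Emit:
{"op": "apply_moves", "data": {
  "motion": [
    [0,0,0,0.2,0],
    [0,0,0,0.2,0],
    [0,0,0,0,0]
  ]
}}

```text
t: 7.85
eef_pos: [0.527, 0.3864, 0.1892]
ee_rot: [[0.108, 0.994, 0.006], [0.994, -0.108, 0.001], [0.002, 0.005, -1.0]]
ft_force: [1.9, -2.1, 11.9]
grip_width: 0.002
grip_force: 5.4
```

Emit:
{"op": "apply_moves", "data": {
  "motion": [
    [0,0,0,0.2,0],
    [0,0,0,0,0]
  ]
}}

```text
t: 8.05
eef_pos: [0.5273, 0.3864, 0.1882]
ee_rot: [[0.108, 0.994, 0.007], [0.994, -0.108, 0.001], [0.002, 0.007, -1.0]]
ft_force: [0.9, -3.5, 13.4]
grip_width: -0.0
grip_force: 6.7
```

Emit:
{"op": "apply_moves", "data": {
  "motion": [
    [0,0,0,0.2,0],
    [0,0,0,0.2,0],
    [0,0,0,0,0]
  ]
}}

```text
t: 8.35
eef_pos: [0.5274, 0.3864, 0.1875]
ee_rot: [[0.108, 0.994, 0.009], [0.994, -0.108, 0.002], [0.003, 0.009, -1.0]]
ft_force: [-3.3, -7.5, 29.9]
grip_width: -0.002
grip_force: 14.4
```

```bash
python3 - <<'E'
from h import *
s=state(); print(np.round(s["eef_pos"],4),s["ft_force"],s["torque"])
for n in ("scene","top"):
    c=capture(n)
    for r in trace(n,"brake_pad")[:1]:
        P=cloud(c,r["mask"]); m=np.median(P,0); P=P[np.abs(P-m).max(1)<.08]
        w=np.ones(len(P),bool)
        for _ in range(10):
            mm=P[w].mean(0); nn=np.linalg.svd(P[w]-mm,full_matrices=False)[2][2]; nn*=np.sign(nn[2]); w=abs((P-mm)@nn)<.004
        print(n,r["confidence"],w.sum(),len(P),"tilt",np.arccos(nn[2]),mm)
c=capture("scene"); cv2.imwrite("pics/s2.png",cv2.resize(c["frame"][150:330,360:560,::-1],None,fx=3,fy=3))
E
```

```text
[0.5274 0.3864 0.1875] [-3.32603329 -7.46488914 29.8797688 ] [-1.31820308  0.44845764 -0.00462672]
top 0.79 225 334 tilt 0.20752759447005828 [0.52031942 0.35467328 0.11377304]
```

View pics/s2.png

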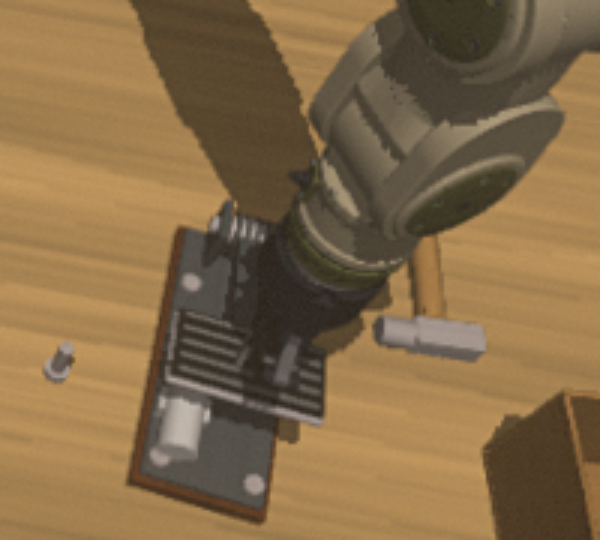

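The picture shows the fingertips on the pad at about (275,365) in the crop. The tilt has dropped to 0.207, and the force jumped to 30 N with the tool barely moving, so the pedal is on its stop. I'll hold it there, then release along the same path.

Emit:
{"op": "apply_moves", "data": {
  "motion": [
    [0,0,0,0,0],
    [0,0,0,0,0],
    [0,0,0,0,0],
    [0,0,0,0,0],
    [0,0,0,0,0],
    [0,0,0,0,0],
    [0,0,0,0,0],
    [0,0,0,0,0],
    [0,0,0,0,0],
    [0,0,0,0,0],
    [0,0,0,0,0],
    [0,0,0,0,0],
    [0,0,0,0,0],
    [0,0,0,0,0],
    [0,0,0,0,0],
    [0,0,0,0,0]
  ]
}}

```text
t: 10.2
eef_pos: [0.5274, 0.3864, 0.1875]
ee_rot: [[0.108, 0.994, 0.009], [0.994, -0.108, 0.002], [0.003, 0.009, -1.0]]
ft_force: [-2.6, -6.9, 28.6]
grip_width: -0.002
grip_force: 14.5
```

Emit:
{"op": "apply_moves", "data": {
  "motion": [
    [0,0,0,-0.5,0],
    [0,0,0,-0.4,0],
    [0,0,-0.2,-0.4,0],
    [0,0,-0.2,-0.4,0],
    [0,0,-0.2,-0.4,0],
    [0,0,-0.2,-0.4,0],
    [0,0,-0.2,-0.4,0],
    [0,0,-0.2,-0.4,0],
    [0,0,-0.2,-0.4,0],
    [0,0,-0.2,-0.4,0],
    [0,0,-0.2,-0.4,0],
    [0,0,-0.2,-0.4,0],
    [0,0,-0.1,-0.5,0],
    [0,0,0,-1,0],
    [0,0,0,-2,0],
    [0,0,0,-3,0],
    [0,0,0,-4,0],
    [0,0,0,-3,0],
    [0,0,0,0,0],
    [0,0,0,0,0]
  ]
}}

```text
t: 12.2
eef_pos: [0.5042, 0.3886, 0.3651]
ee_rot: [[0.107, 0.994, 0.001], [0.994, -0.107, 0.0], [0.0, 0.001, -1.0]]
ft_force: [-0.1, -0.8, -0.0]
grip_width: -0.0
grip_force: 0.0
```

```bash
python3 - <<'E'
from h import *
s=state(); print(s["t"],np.round(s["eef_pos"],4),s["ft_force"])
for n in ("scene","top"):
    c=capture(n)
    for r in trace(n,"brake_pad")[:1]:
        P=cloud(c,r["mask"]); m=np.median(P,0); P=P[np.abs(P-m).max(1)<.08]
        w=np.ones(len(P),bool)
        for _ in range(10):
            mm=P[w].mean(0); nn=np.linalg.svd(P[w]-mm,full_matrices=False)[2][2]; nn*=np.sign(nn[2]); w=abs((P-mm)@nn)<.004
        print(n,r["confidence"],w.sum(),len(P),"tilt",np.arccos(nn[2]),mm)
c=capture("scene"); cv2.imwrite("pics/s3.png",c["frame"][:,:,::-1])
E
```

```text
12.2 [0.5042 0.3886 0.3651] [-0.06776139 -0.75045446 -0.00817886]
scene 0.87 845 1183 tilt 0.49484856314837966 [0.50860722 0.38704081 0.16023051]
top 0.83 383 617 tilt 0.5176361014115899 [0.5025662  0.37148242 0.15877126]
```

View pics/s3.png

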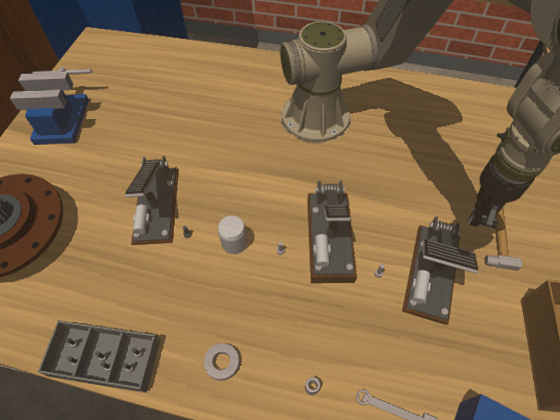

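The pedal at (450,255) is fully back up, with its slope at 0.50 as before. The gripper is clear above it, and the other two pedals are undisturbed.

```bash
python3 -c "from bench import finish_job; print(finish_job())"
```

```text
the job is handed in; nothing more can be done
None
```

I pushed the brake pedal down to its stop (about 30 N), held it there for about 1.8 s and let it return fully; the arm finished clear of everything, the other two pedals were not touched, and the job is handed in at about 12 s.

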